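# Snap the open pipe clip shut with the clip pliers

## Task

One of the three air pipes on the bench channel still lies loose, because its clip stands open. Pick up the pliers, squeeze the two ears of that clip together between the jaws until the hook snaps over and holds, easing off as soon as it clicks so that the clip is not crushed, and lay the pliers flat on the bench again. Press the clip with the pliers only, never with the gripper itself, and leave the two closed clips and the spanner, screwdriver and spare clamp lying about alone.

Things in the scene. Friction and masses are not known exactly. Their poses are not given: they have to be found in the camera images.
- pliers_grip (a point): Steel pliers with black dipped grips, 170 mm long, 16 mm thick, lying flat. Point mid-way between the grips, half-way up (8 mm above the bench), where to pinch both grips: 60 mm across their outer faces with the pliers open. x points to the jaws, y to the left grip, z up. The frame is fixed to the half with the left (+y) grip; x is the centre line when the pliers are open. 0.16 to 0.26 kg.
- pliers_jaws (a point): Point between the two round jaw tips (upright, radius 5 mm, 14 mm tall), 113 mm ahead of pliers_grip, half-way up; tips 28 mm apart inside when open. The rivet pivot lies 45 mm behind it. Frame fixed to the left-grip half as for pliers_grip, so once the pliers are squeezed by angle q the true centre line is turned by -q/2 about the rivet (y of the point between the tips: about -22 mm x q).
- pliers_b (a joint): Pliers' closing angle q in rad between the halves: 0 fully open (spring stop), growing as the grips are squeezed. Outer width at pliers_grip is about 60 - 68 q mm, gap between the jaw tips about 28 - 45 q mm. The return spring pushes each grip out with about 11 N when open, rising steadily to 14 N at q = 0.4, so the pliers are carried nearly open by keeping the grips squeezed a few mm (q about 0.06: jaw gap 25 mm).
- clip_ears (a point): The open clip: steel pipe clamp, 26 mm wide, on a 28 mm air pipe, with two upright ears 3 mm thick. Point half-way up the ears (67 mm above the bench), 4 mm inside the fixed ear's outer face (that is at y +4 mm). x runs along the pipe away from its brass coupler. Ears stand from 56 to 80 mm up; a hook leans out over them at 80 to 90 mm, so bring the jaws in along the pipe. Pipe top 54 mm up.
- clip (a joint): Angle (rad) of the clip's hinged half about its foot, 45 mm below clip_ears; its ear's outer face is at y = -4 mm - 45 mm x angle. Open 0.23 to 0.25. Each catch is set differently: the hook clicks anywhere from 0.10 to -0.03, a hard stop comes 1 mm on. Latched it stays; unlatched it springs back past 0.17. An ear needs about 11 N (22 N at the grips, going slack at the click) and is crushed above 15 N.
- line_b: One of two neighbouring air pipes with closed clips, 90 mm apart on the same channel. Origin on the bench under its clip; x along the pipe away from the coupler. Pipe from x -90 to +147 mm, clip top 87 mm up.
- line_c: The other neighbouring air pipe with a closed clip. Origin on the bench under its clip; axes and sizes as line_b.
- spanner: Spanner, 190 mm long and 8 mm thick, lying loose; origin at its middle on the bench, x along it.
- screwdriver: Black-handled screwdriver, 200 mm long, 26 mm thick, lying loose; origin at its middle on the bench, x along it.
- spare_clamp: Spare pipe clamp lying on its side, about 65 by 36 mm, 26 mm high; origin on the bench under it.
Things that resemble listed ones, but are neither listed nor needed, are in the scene too. What is shaped like the part that bears pliers_grip but turquoise is not meant.

How it is judged (in metres and radians):
On the way, in this order (a step that is already met when the one before it is completed fails the run):
1. the pliers' jaws are at the ears of the open clip (distance between pliers_jaws and clip_ears below 0.025 m and value of joint clip above 0.15 rad), for 0.1 s.
2. the clip is shut between the jaws (distance between pliers_jaws and clip_ears below 0.025 m and value of joint clip below 0.13 rad), for 0.05 s.
At the end, for the whole second after the job is handed in: The clip stays shut by itself (its angle below 0.13 rad; unlatched it springs open beyond 0.17) and the pliers lie flat and still on the bench (grip centre below 16 mm, tilted less than 0.12 rad) (value of joint clip below 0.13 rad and height (world z) of pliers_grip below 0.016 m and angle between pliers_grip's own z axis and vertical below 0.12 rad and linear speed of pliers below 0.02 m/s); the robot touches nothing.
It fails at once if the open clip is crushed: the pliers press on its hinged ear with over 15 N, or on its fixed ear with over 15 N (contact force between pliers and clip above 15 N or contact force between pliers and ear above 15 N).
It fails at once if the gripper or the arm itself presses on the line with the open clip (contact force between any of the fingers, the arm and line_open above 1 N).
It fails at once if a neighbouring line is pressed on (contact force between any of pliers, the fingers, the arm and line_b above 5 N or contact force between any of pliers, the fingers, the arm and line_c above 5 N).
It fails at once if the spanner, the screwdriver or the spare clamp is shifted by over 20 mm (distance of any of spanner, screwdriver, spare_clamp from where it was at the start of the episode above 0.02 m).
It also fails if it takes over 72 s, if anything falls off the work surface, if the arm or the gripper's body presses on something with over 40 N, if the wrist force passes 120 N, or if a joint passes its speed limit or range.

## Robot

A 6-joint arm with a two-finger parallel gripper is mounted at the origin on the work surface. World frame = base frame: x ahead of the robot, y to its left, z up, the work surface at z = 0. Lengths are in mm, angles in rad, forces in N, time in s.
With the tool pointing down it reaches from about 350 to 975 mm from the base axis. Payload 7.1 kg.
Tool frame: the origin (TCP) lies at the very end of the fingers, on their centre line; the grasp point (between the pads) lies 19 mm behind it (ctrl.pinch_z is the z of the grasp point in the tool frame, in mm); z points along the fingers, y is the direction in which the jaws open and shut (so a half turn about z gives the same grasp; the last joint's range is limited). The gripper opens to 88 mm and grips with 3 to 60 N. Pads are 20 mm wide; open, the fingers measure 115 mm over their backs; the gripper's body (75 mm by 178 mm) begins 61 mm behind the grasp point.
Start: joints at [1.128, 0.423, 1.63, -0, 1.089, -0.019], TCP at [256.985, 569.705, 222.675] pointing down, gripper open.
Joint ranges: [-3, 3], [-0.9, 2.11], [0.09, 2.58], [-1.31, 4.45], [0.11, 2.69], [-2.54, 2.54]. Speed limits (rad/s): [2.39, 2.39, 3.01, 3.14, 3.14, 3.14].

## Interface

Orientations are given as a rotation vector (axis times angle).
In Python, from workcell import get_obs, optics, ctrl gives the robot as it stands.
- The arm moves only by the shell command python3 -m jog 'ROWS'. ROWS is a JSON object of lists of equal length, an entry for each row: "delta_rot": the turn, a rotation vector about the tool's x, y, z in rad, a list of three; "translation": the shift along the tool's x, y, z in mm, a list of three; "hand": the opening, from -1 (shut) to 1 (fully open). In form: {"delta_rot": [[rx, ry, rz], ...], "translation": [[x, y, z], ...], "hand": [hand, ...]}. A call has 1 to 5 rows; each row is the pose to reach, as a shift and turn from the pose commanded when the call began, along the tool's axes at that moment; what a row does not reach only later rows make up. A row lasts 1/10 s, in which the tool goes at most 50 mm and 8.59 degrees, less where a joint would pass 70% of its speed; a pose out of reach is approached as far as the arm can. A call with a gripper value outside its range is refused whole. The fingers move at their own pace and stop on an object; the grip force is fixed at half the most. Time passes only in rows, so rows that repeat a pose let the fingers close. It gives the time, the measured TCP pose, the force and the opening at its end, in the units of the state.
- get_obs(): the state, without advancing time (a new reading comes with each control period).
- optics.get_image(name): name is "side" or "top"; returns the picture (420x560x3 uint8, red, green, blue); there is no depth.
- optics.calibration(name): a dict with "intrinsics" (3x3 intrinsics, pixels), "cam_to_world" (4x4, takes a point from camera to world coordinates). Camera axes: x right, y up, looking along -z (the intrinsics and any distortion apply to the point x, -y, -z); pixel columns grow to the right and rows downward; lengths in mm; the calibration is good to about 2 mm. A picture is of the moment at which its call begins. calibration takes no time and is no camera call.
- ctrl.close_job(): hands the job in, once; it reports no verdict.
The state is a dict: "t": time; "qpos": joint angles; "qvel": joint speeds; "joint_torque": joint torques, N m; "ee_pos": TCP position; "orientation": TCP orientation; "ft_force": force on the tool from outside, world axes, zero at the start; "moment": the same for the moment, N m; "width": finger opening in mm.
Only numpy, scipy, OpenCV 4.12 (cv2) and the standard library are available. Lean on these libraries where they do the work, as an engineer would, in place of code of your own. Each camera call takes 0.05 s, during which the arm holds its last target. There are 200 camera calls.

## Working session

There is one attempt and no reset: what is moved stays moved. The work goes in short steps, Python scripts to look and compute and a shell command to move; the robot and the scene stay as the last step left them, time stands still between calls to the robot, and variables do not carry over. Pictures are saved under pics/ and viewed, about 8 in all and at most 12, crops included, and the job is handed in when it is done.

```bash
mkdir -p pics; ls
python3 - <<'E'
from workcell import get_obs, optics, ctrl
import cv2
for n in("top","side"):
    im=optics.get_image(n); cv2.imwrite(f"pics/{n}0.png",im[:,:,::-1])
    c=optics.calibration(n); print(n,c)
print(get_obs(),ctrl.pinch_z)
E
```

```text
pics
top {'intrinsics': array([[394.06164084,   0.        , 282.90212025],
       [  0.        , 394.06164084, 206.89417578],
       [  0.        ,   0.        ,   1.        ]]), 'cam_to_world': array([[-5.42768941e-03,  9.96850914e-01, -7.91125482e-02,
         4.00571650e+02],
       [-9.99591947e-01, -3.18983221e-03,  2.83859832e-02,
         3.72723225e+01],
       [ 2.80442376e-02,  7.92343364e-02,  9.96461460e-01,
         8.90938746e+02],
       [ 0.00000000e+00,  0.00000000e+00,  0.00000000e+00,
         1.00000000e+00]])}
side {'intrinsics': array([[428.70504431,   0.        , 273.67833297],
       [  0.        , 428.70504431, 209.31910276],
       [  0.        ,   0.        ,   1.        ]]), 'cam_to_world': array([[ 9.85736514e-01,  1.18839413e-01, -1.19166768e-01,
         3.41069363e+02],
       [-1.68290569e-01,  6.90380268e-01, -7.03600292e-01,
        -7.38047102e+02],
       [-1.34506049e-03,  7.13619142e-01,  7.00532591e-01,
         8.50490918e+02],
       [ 0.00000000e+00,  0.00000000e+00,  0.00000000e+00,
         1.00000000e+00]])}
{'t': 0.1, 'qpos': array([ 1.12801362e+00,  4.23785515e-01,  1.63059462e+00,  7.02470609e-07,
        1.08857747e+00, -1.90052873e-02]), 'qvel': array([ 1.57480839e-04, -1.92236135e-03, -3.47758586e-03,  4.98695263e-04,
       -3.15382178e-04, -5.36777869e-05]), 'joint_torque': array([-3.30125185e-04, -5.45617247e+01, -2.74321532e+01,  6.44658390e-02,
        1.88010262e-02, -7.20213461e-05]), 'ee_pos': array([256.7735534 , 569.28027101, 221.97369937]), 'orientation': array([-6.60632660e-01, -3.07102559e+00,  2.08672851e-03]), 'ft_force': array([ 0.52629457,  0.20596163, -0.99345474]), 'moment': array([-0.0220813 ,  0.00293521, -0.02048133]), 'width': 87.98825664322415} -18.700000000000003
```

View pics/top0.png

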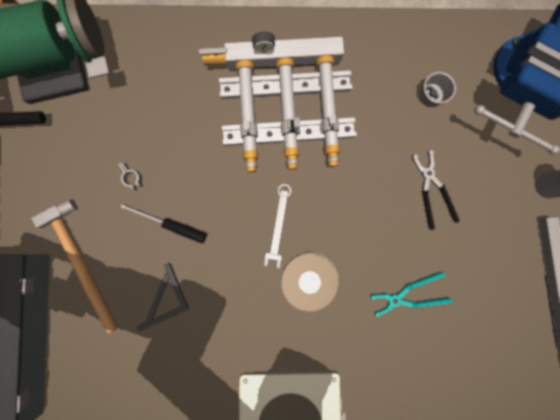

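View pics/side0.png

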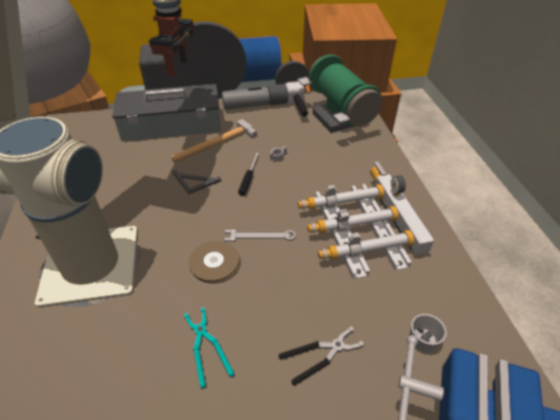

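Top view: the black-gripped pliers are around (435,190) with jaws up at (425,155). The turquoise pair at (410,295) is the decoy. The three pipes lie at x 247-332, y 60-170. Next I enlarge the clips and the pliers.

Run:
```python
import cv2,numpy as np
t=cv2.imread("pics/top0.png"); s=cv2.imread("pics/side0.png")
a=cv2.resize(t[35:180,195:365],None,fx=4.7,fy=4.1,interpolation=cv2.INTER_CUBIC)
a=cv2.resize(t[40:180,200:360],(400,350),interpolation=cv2.INTER_CUBIC)
b=cv2.resize(s[160:280,290:440],(400,320),interpolation=cv2.INTER_CUBIC)
c=cv2.resize(t[140:240,400:470],(175,250),interpolation=cv2.INTER_CUBIC)
# composite
W=np.zeros((600,800,3),np.uint8)
a=cv2.resize(t[50:175,205:365],(480,375),interpolation=cv2.INTER_CUBIC) # x3
c=cv2.resize(t[145:235,405:465],(240,360),interpolation=cv2.INTER_CUBIC) # x4
W[:375,:480]=a; W[:360,500:740]=c
cv2.imwrite("pics/c1.png",W[:380])
b=cv2.resize(s[165:285,290:440],(750,600),interpolation=cv2.INTER_CUBIC) # x5
cv2.imwrite("pics/c2.png",b)
```

```text
(no output)
```

View pics/c1.png

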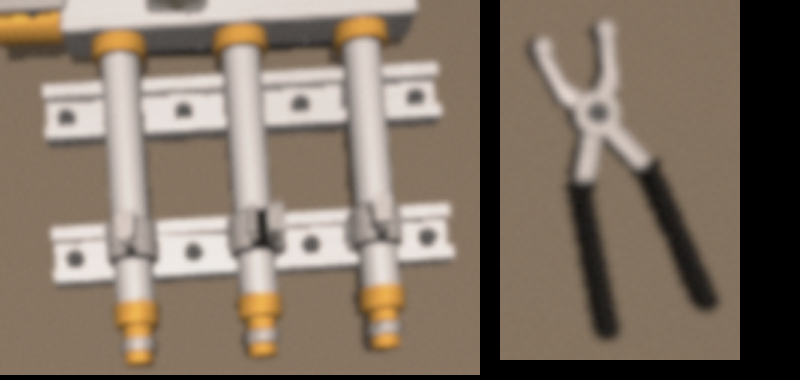

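View pics/c2.png

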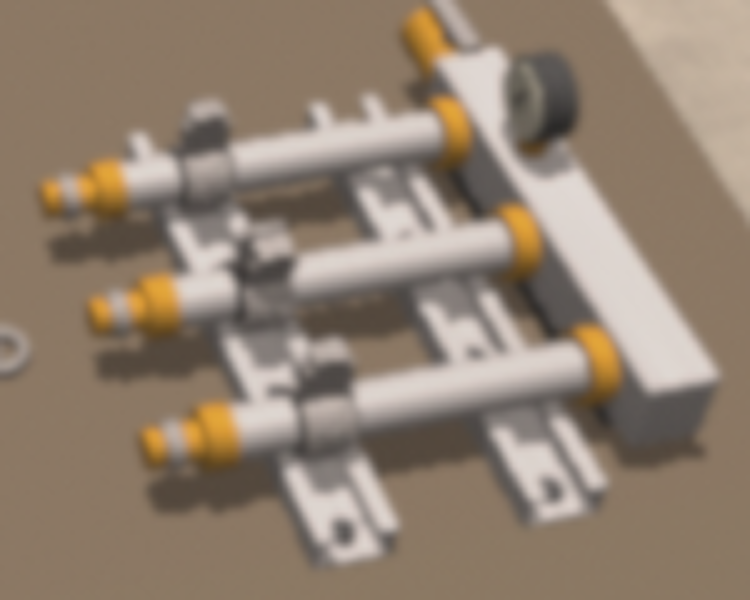

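The middle line's clip is open: a dark gap shows between its ears at crop (262,228), which is about top (292,126), while the two outer clips are closed. The pliers with black grips on the right fit the description; the turquoise ones do not. I now compute positions.

```bash
cat > h.py <<'E'
import numpy as np
from scipy.spatial.transform import Rotation as R
from workcell import get_obs, optics, ctrl
def ray(n,u,v):
    c=optics.calibration(n);K=c["intrinsics"];T=c["cam_to_world"]
    d=np.linalg.solve(K,[u,v,1.]);d[1:]*=-1
    return T[:3,3],T[:3,:3]@d
def atz(n,u,v,z):
    o,d=ray(n,u,v);return o+d*(z-o[2])/d[2]
def tri(a,b):
    (o,d),(p,e)=ray("top",*a),ray("side",*b)
    s=np.linalg.lstsq(np.c_[d,-e],p-o,rcond=None)[0]
    P,Q=o+d*s[0],p+e*s[1];return (P+Q)/2,np.linalg.norm(P-Q)
def proj(n,P):
    c=optics.calibration(n);q=np.linalg.inv(c["cam_to_world"])@np.append(P,1)
    k=c["intrinsics"]@np.array([q[0],-q[1],-q[2]]);return k[:2]/k[2]
E
python3 - <<'E'
from h import *
np.set_printoptions(precision=1,suppress=True)
C=lambda x,y:(205+x/3,50+y/3)
G=lambda x,y:(405+(x-500)/4,145+y/4)
for n,(x,y) in dict(L=(139,358),M=(262,350),Rr=(385,343)).items(): print(n,atz("top",*C(x,y),40))
for n,(x,y) in dict(L=(120,45),M=(241,38),Rr=(362,30)).items(): print('far',n,atz("top",*C(x,y),40))
print(tri(C(262,350),(290+92/5,165+312/5)))
for n,p in dict(fix=(250,215),hin=(281,215),gap=(262,228)).items(): print(n,atz("top",*C(*p),80))
P={n:atz("top",*G(*p),8) for n,p in dict(tl=(541,46),tr=(606,27),riv=(598,112),gl=(606,332),gr=(708,303)).items()}
for k,v in P.items(): print(k,v)
m=(P['tl']+P['tr'])/2; t=(P['gl']+P['gr'])/2
print('tips-riv',np.linalg.norm(m-P['riv']),'len',np.linalg.norm(m-t),'yaw',np.arctan2(*(m-t)[1::-1]),'tipspan',np.linalg.norm(P['tl']-P['tr']),'grips',np.linalg.norm(P['gl']-P['gr']))
u=(m-t)/np.linalg.norm(m-t); print('grip est',m-113*u, P['riv']-68*u, t)
E
```

```text
L [550.4  81.4  40. ]
M [556.3  -8.1  40. ]
Rr [561.4 -98.2  40. ]
far L [785.1  95.7  40. ]
far M [791.1   5.8  40. ]
far Rr [797.9 -84.6  40. ]
(array([555.6,  -7.9,  43.1]), np.float64(0.3095891989617671))
fix [644.6   1.8  80. ]
hin [644.7 -20.   80. ]
gap [635.4  -6.6  80. ]
tl [ 585.6 -292.2    8. ]
tr [ 596.7 -330.3    8. ]
riv [ 547.4 -323.9    8. ]
gl [ 421.7 -324.     8. ]
gr [ 437.8 -383.1    8. ]
tips-riv 45.58135943771852 len 166.88653513133937 yaw 0.2566482232001596 tipspan 39.66400403957149 grips 61.293390079227144
grip est [ 481.9 -339.9    8. ] [ 481.6 -341.1    8. ] [ 429.8 -353.6    8. ]
```

The numbers agree with the given sizes: tip span 40 mm (expected 38), rivet 45.6 mm behind the jaws (45), pipe spacing 90 mm. Next I work out the first move.

```bash
cat >> h.py <<'E'
def go(x,y,z,yaw):
    """shift/turn in current tool axes to TCP x,y,z, tool down, tool y along +-y of a frame with this yaw"""
    o=get_obs();A=R.from_rotvec(o["orientation"]);best=None
    for s in (1,-1):
        c,n=s*np.cos(yaw),s*np.sin(yaw)
        B=R.from_matrix(np.array([[c,n,0],[n,-c,0],[0,0,-1]]))
        r=(A.inv()*B).as_rotvec()
        if best is None or np.linalg.norm(r)<np.linalg.norm(best): best=r
    print("t",o["t"],"shift",A.inv().apply(np.array([x,y,z])-o["ee_pos"]).round(1),"turn",best.round(3),"q6",o["qpos"][5].round(2),"pos",o["ee_pos"].round(1),"w",round(o["width"],1),"f",o["ft_force"].round(1))
E
python3 -c "
from h import *
go(482,-340.5,120,.257)
print(R.from_rotvec(get_obs()['orientation']).as_matrix().round(2))"
```

```text
t 0.1 shift [-579.4 -736.5  103. ] turn [-0.001 -0.    -0.681] q6 -0.02 pos [256.8 569.3 222. ] w 88.0 f [ 0.5  0.2 -1. ]
[[-0.91  0.41 -0.  ]
 [ 0.41  0.91 -0.  ]
 [ 0.   -0.   -1.  ]]
```

```bash
sed -i 's/for s in (1,-1)/for s in (1,)/' h.py
python3 -m jog '{"delta_rot":[[0,0,0.6],[0,0,0.6],[0,0,0.6],[0,0,0.6],[0,0,0.6]],"translation":[[-160,-200,0],[-160,-200,0],[-160,-200,0],[-160,-200,0],[-160,-200,0]],"hand":[1,1,1,1,1]}'
python3 -c "
from h import *
go(482,-340.5,120,.257)"
```

```text
t: 0.6
ee_pos: [319.0, 325.6, 222.4]
orientation: [1.544, 2.736, -0.001]
ft_force: [0.8, 0.1, -0.7]
width: 87.7
t 0.6 shift [-654.5 -204.6  102.6] turn [-0.     0.     1.857] q6 0.23 pos [319.  325.6 222.4] w 87.7 f [ 0.8  0.1 -0.7]
```

```bash
python3 -m jog '{"delta_rot":[[0,0,0.75],[0,0,0.75],[0,0,0.75],[0,0,0.75],[0,0,0.75]],"translation":[[-239,-75,0],[-239,-75,0],[-239,-75,0],[-239,-75,0],[-239,-75,0]],"hand":[1,1,1,1,1]}'
python3 -c "
from h import *
go(482,-340.5,120,.257)"
```

```text
t: 1.1
ee_pos: [379.1, 83.0, 222.8]
orientation: [2.441, 1.978, 0.001]
ft_force: [1.4, -0.2, -0.0]
width: 88.0
t 1.1 shift [-392.9  188.4  102.8] turn [ 0.    -0.     1.105] q6 0.39 pos [379.1  83.  222.8] w 88.0 f [ 1.4 -0.2 -0. ]
```

```bash
python3 -m jog '{"delta_rot":[[0,0,0.7],[0,0,0.7],[0,0,0.7],[0,0,0.7],[0,0,0.7]],"translation":[[-215,103,0],[-215,103,0],[-215,103,0],[-215,103,0],[-215,103,0]],"hand":[1,1,1,1,1]}'
python3 -c "
from h import *
go(482,-340.5,120,.257)"
```

```text
t: 1.6
ee_pos: [436.9, -149.3, 222.7]
orientation: [2.971, 1.019, 0.0]
ft_force: [0.5, 0.1, 0.2]
width: 87.6
t 1.6 shift [-81.8 178.6 102.7] turn [ 0.    -0.     0.404] q6 0.56 pos [ 436.9 -149.3  222.7] w 87.6 f [0.5 0.1 0.2]
```

```bash
python3 -m jog '{"delta_rot":[[0,0,0.404],[0,0,0.404],[0,0,0.404],[0,0,0.404],[0,0,0.404]],"translation":[[-82,179,102],[-82,179,102],[-82,179,102],[-82,179,102],[-82,179,102]],"hand":[1,1,1,1,1]}'
python3 -c "
from h import *
import cv2
go(482,-340.5,90,.257)
t=optics.get_image('top');s=optics.get_image('side')
print(get_obs()['ee_pos'])
W=np.hstack([cv2.resize(t[130:250,380:500],(400,400),interpolation=2),cv2.resize(s[270:410,250:390],(400,400),interpolation=2)])
cv2.imwrite('pics/d1.png',W[:,:,::-1])"
```

```text
t: 2.1
ee_pos: [482.8, -340.7, 118.2]
orientation: [-3.114, -0.41, 0.002]
ft_force: [-0.2, -0.4, 0.5]
width: 87.8
t 2.1 shift [-0.7 -0.4 28.2] turn [-0.001  0.001  0.005] q6 0.68 pos [ 482.8 -340.7  118.2] w 87.8 f [-0.2 -0.4  0.5]
[ 482.53060721 -339.66438958  118.46820299]
```

View pics/d1.png

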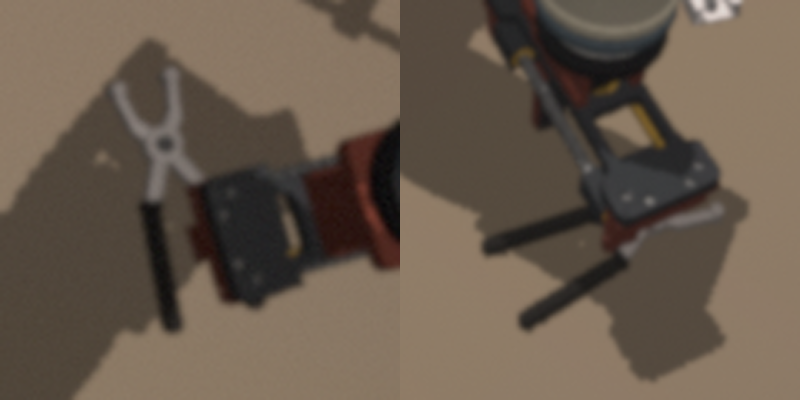

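The hand is above the grips, yaw-aligned; the offset in the picture is parallax. I descend to TCP z of about 3.

```bash
python3 -m jog '{"delta_rot":[[0,0,0.005],[0,0,0.005],[0,0,0.005],[0,0,0.005],[0,0,0.005]],"translation":[[-0.5,-0.5,50],[-0.5,-0.5,90],[-0.5,-0.5,108],[-0.5,-0.5,115.5],[-0.5,-0.5,115.5]],"hand":[1,1,1,1,1]}'
python3 -m jog '{"delta_rot":[[0,0,0],[0,0,0],[0,0,0],[0,0,0],[0,0,0]],"translation":[[0,0,0],[0,0,0],[0,0,0],[0,0,0],[0,0,0]],"hand":[0.27,0.27,0.27,0.27,0.27]}'
python3 -c "
from h import *
go(482,-340.5,2,.257)"
```

```text
t: 2.7
ee_pos: [482.3, -336.4, 4.9]
orientation: [-3.114, -0.406, 0.002]
ft_force: [-0.0, 0.3, 1.3]
width: 87.9
t: 3.2
ee_pos: [483.2, -338.1, 6.2]
orientation: [3.114, 0.405, 0.002]
ft_force: [-1.2, -0.9, 5.6]
width: 56.7
t 3.2 shift [-1.8  2.   4.2] turn [ 0.002 -0.001  0.002] q6 0.68 pos [ 483.2 -338.1    6.2] w 56.7 f [-1.2 -0.9  5.6]
```

```bash
python3 -m jog '{"delta_rot":[[0,0,0],[0,0,0]],"translation":[[0,0,0],[0,0,0]],"hand":[0.27,0.27]}'
python3 -c "
from h import *
import cv2
t=optics.get_image('top');s=optics.get_image('side')
go(482,-340.5,2,.257);
W=np.hstack([cv2.resize(t[130:250,380:500],(400,400),interpolation=2),cv2.resize(s[300:400,260:360],(400,400),interpolation=2)])
cv2.imwrite('pics/d2.png',W[:,:,::-1])"
```

```text
t: 3.4
ee_pos: [483.2, -338.2, 6.2]
orientation: [3.114, 0.405, 0.002]
ft_force: [-0.5, -0.9, 6.1]
width: 56.2
t 3.5 shift [-1.8  1.9  4.2] turn [ 0.002 -0.001  0.002] q6 0.68 pos [ 483.3 -338.2    6.2] w 56.2 f [-1.1 -0.6  6.4]
```

View pics/d2.png

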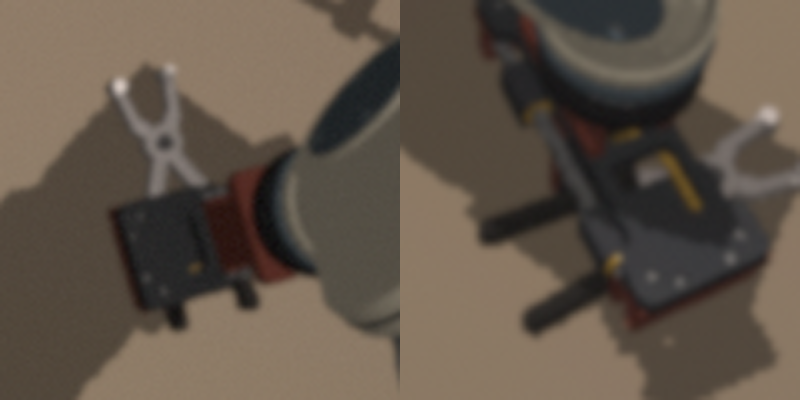

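```bash
python3 -m jog '{"delta_rot":[[0,0,0],[0,0,0],[0,0,0],[0,0,0],[0,0,0]],"translation":[[0,0,0],[0,0,0],[0,0,0],[0,0,0],[0,0,0]],"hand":[0.6,1,1,1,1]}'
python3 -m jog '{"delta_rot":[[0,0,0],[0,0,0],[0,0,0]],"translation":[[-1,2,0],[-1,2,0],[-1,2,0]],"hand":[1,1,1]}'
python3 -m jog '{"delta_rot":[[0,0,0],[0,0,0],[0,0,0]],"translation":[[0,0,2],[0,0,2],[0,0,2]],"hand":[1,1,1]}'
```

```text
t: 4.0
ee_pos: [482.4, -337.3, 5.0]
orientation: [-3.115, -0.405, 0.0]
ft_force: [-0.3, -0.2, -0.5]
width: 87.6
t: 4.3
ee_pos: [482.1, -339.7, 5.1]
orientation: [-3.115, -0.405, 0.0]
ft_force: [0.0, -0.1, -0.9]
width: 87.8
t: 4.6
ee_pos: [482.1, -339.6, 3.1]
orientation: [-3.115, -0.405, 0.0]
ft_force: [0.2, 0.5, 0.7]
width: 87.7
```

```bash
python3 -m jog '{"delta_rot":[[0,0,0],[0,0,0],[0,0,0]],"translation":[[0,0,2],[0,0,2],[0,0,2]],"hand":[1,1,1]}'
python3 -m jog '{"delta_rot":[[0,0,0],[0,0,0],[0,0,0],[0,0,0],[0,0,0]],"translation":[[0,0,0],[0,0,0],[0,0,0],[0,0,0],[0,0,0]],"hand":[0.6,0.38,0.27,0.27,0.27]}'
python3 -m jog '{"delta_rot":[[0,0,0],[0,0,0]],"translation":[[0,0,0],[0,0,0]],"hand":[0.27,0.27]}'
```

```text
t: 4.9
ee_pos: [482.1, -339.6, 1.1]
orientation: [-3.115, -0.405, 0.0]
ft_force: [0.7, 0.4, -0.0]
width: 87.7
t: 5.4
ee_pos: [482.0, -339.6, 1.2]
orientation: [-3.115, -0.405, 0.0]
ft_force: [-0.7, -0.4, 0.7]
width: 56.8
t: 5.6
ee_pos: [482.1, -339.6, 1.2]
orientation: [-3.115, -0.405, 0.0]
ft_force: [0.1, 0.0, 0.6]
width: 55.6
```

Clean grasp: width 55.6, no vertical load. I lift gently.

```bash
python3 -m jog '{"delta_rot":[[0,0,0],[0,0,0],[0,0,0],[0,0,0],[0,0,0]],"translation":[[0,0,-5],[0,0,-20],[0,0,-40],[0,0,-60],[0,0,-70]],"hand":[0.27,0.27,0.27,0.27,0.27]}'
python3 -m jog '{"delta_rot":[[0,0,0],[0,0,0],[0,0,0],[0,0,0],[0,0,0]],"translation":[[0,0,-10],[0,0,-30],[0,0,-50],[0,0,-65],[0,0,-70]],"hand":[0.27,0.27,0.27,0.27,0.27]}'
python3 -c "
from h import *
go(471.2,-18.5,141,.059)"
```

```text
t: 6.1
ee_pos: [483.0, -340.4, 73.8]
orientation: [3.113, 0.405, 0.003]
ft_force: [0.2, -0.9, -1.6]
width: 56.1
t: 6.6
ee_pos: [482.7, -340.1, 142.8]
orientation: [3.114, 0.405, 0.003]
ft_force: [0.5, -0.3, -1.5]
width: 56.2
t 6.6 shift [  71.2 -313.8    1.4] turn [ 0.002 -0.002  0.2  ] q6 0.68 pos [ 482.7 -340.1  142.8] w 56.2 f [ 0.5 -0.3 -1.5]
```

```bash
python3 -m jog '{"delta_rot":[[0,0,0.01],[0,0,0.03],[0,0,0.05],[0,0,0.07],[0,0,0.1]],"translation":[[2,-10,0],[7,-32,0],[14,-62,0],[21,-93,0],[28,-125,0]],"hand":[0.27,0.27,0.27,0.27,0.27]}'
python3 -m jog '{"delta_rot":[[0,0,0.02],[0,0,0.04],[0,0,0.06],[0,0,0.08],[0,0,0.1]],"translation":[[10,-31,0],[20,-62,0],[30,-93,0],[40,-124,0],[48,-148,0]],"hand":[0.27,0.27,0.27,0.27,0.27]}'
python3 -c "
from h import *
go(471.2,-18.5,141,.059)"
```

```text
t: 7.1
ee_pos: [476.0, -209.6, 140.0]
orientation: [-3.131, -0.246, 0.003]
ft_force: [-0.3, 0.7, -2.4]
width: 56.1
t: 7.6
ee_pos: [500.0, -55.6, 140.1]
orientation: [-3.14, -0.092, 0.004]
ft_force: [0.5, -0.2, -2.6]
width: 55.8
t 7.6 shift [-26.6 -38.7  -0.8] turn [-0.001  0.002 -0.001] q6 1.38 pos [500.  -55.6 140.1] w 55.8 f [ 0.5 -0.2 -2.6]
```

```bash
python3 -m jog '{"delta_rot":[[0,0,0],[0,0,0],[0,0,0],[0,0,0],[0,0,0]],"translation":[[-10,-15,0],[-20,-30,0],[-26.6,-38.7,0],[-26.6,-38.7,10],[-26.6,-38.7,20]],"hand":[0.27,0.27,0.27,0.27,0.27]}'
python3 -c "
from h import *
import cv2
t=optics.get_image('top');s=optics.get_image('side')
cv2.imwrite('pics/t2.png',t[:,:,::-1]);cv2.imwrite('pics/s2.png',s[:,:,::-1])
go(471.2,-18.5,63,.059);
W=np.hstack([cv2.resize(t[90:190,242:342],(400,400),interpolation=2),cv2.resize(s[165:265,260:360],(400,400),interpolation=2)])
cv2.imwrite('pics/d3.png',W[:,:,::-1])"
```

```text
t: 8.1
ee_pos: [472.5, -21.2, 120.8]
orientation: [3.14, 0.092, 0.002]
ft_force: [-0.6, 0.3, -2.5]
width: 56.2
t 8.2 shift [-0.1 -2.9 56.7] turn [-0.     0.002 -0.001] q6 1.44 pos [471.6 -21.4 119.7] w 56.1 f [ 0.4  0.  -1.7]
```

View pics/d3.png

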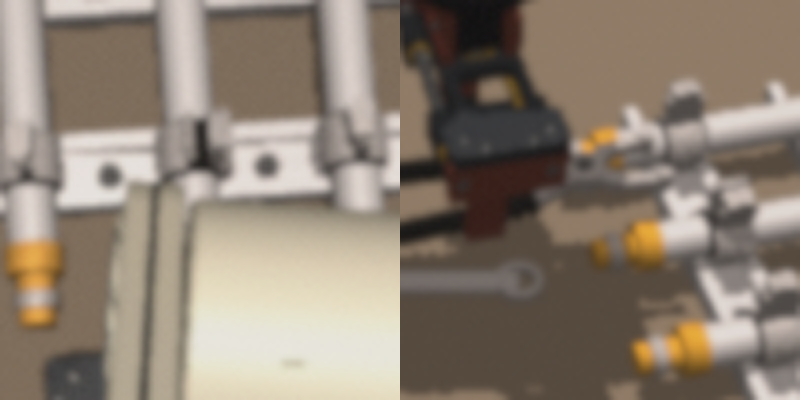

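```bash
python3 -m jog '{"delta_rot":[[0,0,0],[0,0,0],[0,0,0],[0,0,0],[0,0,0]],"translation":[[0,-2.9,15],[0,-2.9,30],[0,-2.9,45],[0,-2.9,55],[0,-2.9,55]],"hand":[0.27,0.27,0.27,0.27,0.27]}'
python3 -c "
from h import *
import cv2
t=optics.get_image('top');s=optics.get_image('side')
cv2.imwrite('pics/t3.png',t[:,:,::-1]);cv2.imwrite('pics/s3.png',s[:,:,::-1])
go(471.2,-18.5,63,.059);
o=get_obs();A=R.from_rotvec(o['orientation']);g=A.apply([0,0,-6.8])+o['ee_pos']
X=A.apply([1,0,0]);Y=-A.apply([0,1,0]);Z=np.array([0,0,1.])
x0,y0,f=285,180,8
b=cv2.resize(s[y0:y0+75,x0:x0+100],(800,600),interpolation=2)[:,:,::-1].copy()
def m(P,c):
    u,v=proj('side',P);cv2.circle(b,(int((u-x0+.5)*f),int((v-y0+.5)*f)),3,c,-1);return (u-x0)*f,(v-y0)*f
q=.06;r=5+(28-45*q)/2
for sg in(1,-1): print('tip',m(g+113*X+sg*r*Y+7*Z,(0,0,255)))
print('riv',m(g+68*X+8*Z,(0,0,255)))
cl=np.array([645.5,-2.8,0]);u=np.array([.998,.059,0]);n=np.array([-.059,.998,0])
for x in(-13,13):
    print('fix',m(cl+u*x+n*4+80*Z,(0,255,0)),'hin',m(cl+u*x-n*(4+58*.24)+80*Z,(255,0,0)))
print('coup',m(cl-90*u+40*Z,(255,0,255)))
cv2.imwrite('pics/d4.png',b)"
```

```text
t: 8.7
ee_pos: [471.5, -18.4, 64.9]
orientation: [-3.14, -0.091, 0.004]
ft_force: [-0.8, 0.9, -2.6]
width: 55.8
t 8.8 shift [-1.2  0.2  3.2] turn [-0.     0.    -0.001] q6 1.45 pos [472.4 -18.2  66.2] w 56.1 f [ 0.3 -0.3 -1.8]
tip (np.float64(272.0214789610709), np.float64(257.5867974281557))
tip (np.float64(305.9226935212073), np.float64(335.47957438937124))
riv (np.float64(151.3222264399692), np.float64(317.10694691348203))
fix (np.float64(422.989420262581), np.float64(251.48715152415457)) hin (np.float64(446.0002246746931), np.float64(299.2512518812448))
fix (np.float64(500.1100241692802), np.float64(238.48557422528575)) hin (np.float64(524.1173116197174), np.float64(285.8827579093602))
coup (np.float64(187.65057362797415), np.float64(386.1955623433305))
```

View pics/d4.png

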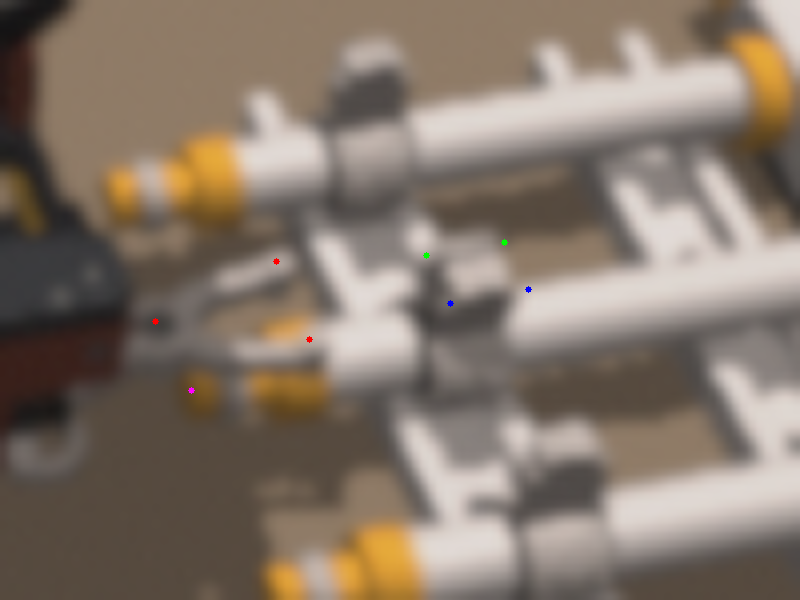

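Predicted points land on the real ones: tips, rivet and coupler agree within about 1-2 mm, and the clip ears are at (430-520, 240-300). I open the grip slightly for clearance, drop to TCP z of about 62, and advance 38 mm to just short of the ears.

```bash
python3 -m jog '{"delta_rot":[[0,0,0],[0,0,0],[0,0,0],[0,0,0],[0,0,0]],"translation":[[0,0.9,2],[5,0.9,3],[15,0.9,3],[25,0.9,3],[37,0.9,3]],"hand":[0.31,0.31,0.31,0.31,0.31]}'
python3 -m jog '{"delta_rot":[[0,0,0],[0,0,0]],"translation":[[0,0,0],[0,0,0]],"hand":[0.31,0.31]}'
python3 -c "
from h import *
import cv2
s=optics.get_image('side')
cv2.imwrite('pics/s4.png',s[:,:,::-1])
o=get_obs();A=R.from_rotvec(o['orientation']);g=A.apply([0,0,-6.8])+o['ee_pos']
cl=np.array([645.5,-2.8,0]);u=np.array([.998,.059,0]);n=np.array([-.059,.998,0])
print('local grip',u@(g-cl),n@(g-cl),g[2],o['width'],o['ft_force'].round(1))
X=A.apply([1,0,0]);Y=-A.apply([0,1,0]);Z=np.array([0,0,1.])
x0,y0,f=300,180,10
b=cv2.resize(s[y0:y0+60,x0:x0+80],(800,600),interpolation=2)[:,:,::-1].copy()
def m(P,c):
    uu,v=proj('side',P);cv2.circle(b,(int((uu-x0+.5)*f),int((v-y0+.5)*f)),2,c,-1)
q=(60-o['width'])/68;r=5+(28-45*q)/2
for sg in(1,-1): m(g+113*X+sg*r*Y+7*Z,(0,0,255)); m(g+118*X+sg*r*Y+7*Z,(0,0,255))
m(g+68*X+8*Z,(0,0,255))
for x in(-13,13):
    for z in (60,80): m(cl+u*x-n*(4+(z-22)*.24)+z*Z,(255,0,0))
    m(cl+u*x+n*4+80*Z,(0,255,0))
cv2.imwrite('pics/d5.png',b)"
```

```text
t: 9.3
ee_pos: [510.5, -16.6, 63.4]
orientation: [3.14, 0.092, 0.001]
ft_force: [-0.6, -0.2, -2.5]
width: 57.7
t: 9.5
ee_pos: [509.4, -16.6, 63.1]
orientation: [-3.14, -0.093, 0.0]
ft_force: [0.5, 0.3, -2.1]
width: 58.1
local grip -137.19893032944586 -5.712845349886379 69.78344215010723 58.04356375352964 [ 0.2 -0.3 -1.7]
```

View pics/d5.png

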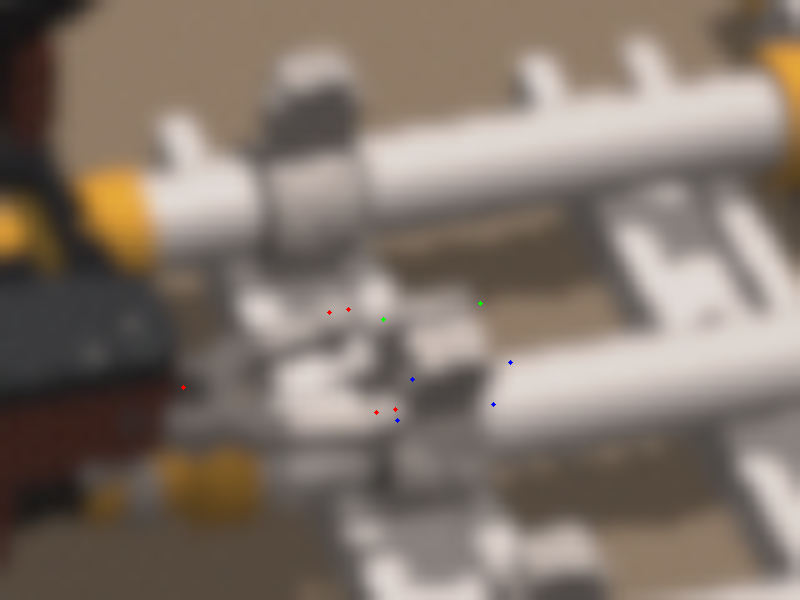

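The tips sit just ahead of the ears, straddling them as predicted. I advance slowly along the pipe while watching the force.

```bash
python3 -m jog '{"delta_rot":[[0,0,0],[0,0,0],[0,0,0],[0,0,0]],"translation":[[2,0,0.5],[4,0,0.5],[6,0,0.5],[6,0,0.5]],"hand":[0.31,0.31,0.31,0.31]}'
python3 -m jog '{"delta_rot":[[0,0,0],[0,0,0],[0,0,0],[0,0,0]],"translation":[[1,0,0],[2,0,0],[3,0,0],[4,0,0]],"hand":[0.31,0.31,0.31,0.31]}'
```

```text
t: 9.95
ee_pos: [515.5, -16.3, 62.8]
orientation: [3.14, 0.092, 0.001]
ft_force: [0.4, 0.8, -2.7]
width: 57.6
t: 10.35
ee_pos: [519.2, -16.1, 62.7]
orientation: [-3.14, -0.092, 0.0]
ft_force: [0.8, -0.0, -3.3]
width: 57.5
```

```bash
python3 -m jog '{"delta_rot":[[0,0,0],[0,0,0],[0,0,0],[0,0,0]],"translation":[[1,0,0],[2,0,0],[3,0,0],[4,0,0]],"hand":[0.31,0.31,0.31,0.31]}'
python3 -c "
from h import *
o=get_obs();g=o['ee_pos'];cl=np.array([645.5,-2.8,0]);u=np.array([.998,.059,0]);n=np.array([-.059,.998,0])
print('local grip',u@(g-cl),n@(g-cl),g[2],o['ft_force'].round(1),o['moment'].round(3))"
```

```text
t: 10.75
ee_pos: [523.3, -15.8, 62.7]
orientation: [3.14, 0.092, -0.0]
ft_force: [-0.4, 0.7, -2.9]
width: 57.8
local grip -122.76905659548707 -5.805869398024883 62.67881090124017 [-0.4  0.7 -2.9] [0.017 0.178 0.011]
```

```bash
python3 -m jog '{"delta_rot":[[0,0,0],[0,0,0],[0,0,0],[0,0,0],[0,0,0]],"translation":[[1.5,0,0],[3,0,0],[4.5,0,0],[6,0,0],[6.5,0,0]],"hand":[0.31,0.31,0.31,0.31,0.31]}'
python3 -c "
from h import *
import cv2
s=optics.get_image('side')
o=get_obs();A=R.from_rotvec(o['orientation']);g=A.apply([0,0,-6.8])+o['ee_pos']
cl=np.array([645.5,-2.8,0]);u=np.array([.998,.059,0]);n=np.array([-.059,.998,0])
print('local grip',u@(g-cl),n@(g-cl),g[2],o['width'],o['ft_force'].round(1),o['moment'].round(3))
b=cv2.resize(s[190:235,310:370],(800,600),interpolation=2)[:,:,::-1]
cv2.imwrite('pics/d6.png',b)"
```

```text
t: 11.25
ee_pos: [529.9, -15.5, 62.7]
orientation: [3.14, 0.092, 0.0]
ft_force: [0.1, -0.3, -2.0]
width: 57.6
local grip -116.12157428310249 -5.792720315830029 69.48876543245039 57.54645508996933 [-0.3 -1.2 -1.5] [-0.022  0.115 -0.006]
```

View pics/d6.png

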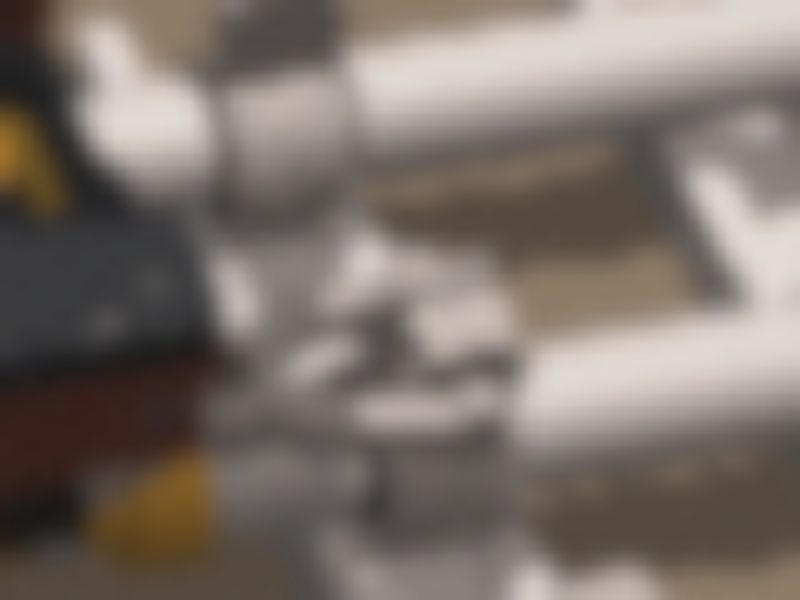

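The right jaw is seated outside the hinged ear (bright strip at (360-500,405)) and there was no contact force. I begin squeezing, shifting left so the left jaw stays just at the fixed ear.

```bash
python3 -m jog '{"delta_rot":[[0,0,0],[0,0,0],[0,0,0],[0,0,0],[0,0,0]],"translation":[[0,0,0],[0,0,0],[0,0,0],[0,-0.3,0],[0,-0.5,0]],"hand":[0.27,0.23,0.19,0.15,0.11]}'
python3 -m jog '{"delta_rot":[[0,0,0],[0,0,0],[0,0,0],[0,0,0],[0,0,0]],"translation":[[0,-0.2,0],[0,-0.3,0],[0,-0.5,0],[0,-0.6,0],[0,-0.6,0]],"hand":[0.09,0.07,0.05,0.04,0.04]}'
python3 -c "
from h import *
o=get_obs();print(o['moment'].round(3),o['ft_force'].round(1),o['width'])"
```

```text
t: 11.8
ee_pos: [529.4, -15.0, 62.6]
orientation: [3.14, 0.092, -0.0]
ft_force: [-0.3, -1.5, -2.2]
width: 49.0
t: 12.3
ee_pos: [529.6, -14.4, 62.7]
orientation: [3.14, 0.092, 0.0]
ft_force: [-1.4, -1.0, -2.8]
width: 46.0
[-0.225  0.32  -0.182] [-1.4 -1.  -2.8] 46.01225784648642
```

```bash
python3 -m jog '{"delta_rot":[[0,0,0],[0,0,0],[0,0,0],[0,0,0],[0,0,0]],"translation":[[0,0,0],[0,-0.1,0],[0,-0.2,0],[0,-0.3,0],[0,-0.3,0]],"hand":[0.03,0.02,0.01,0.0,0.0]}'
python3 -c "
from h import *
o=get_obs();print(o['moment'].round(3),o['ft_force'].round(1),o['width'])"
python3 -m jog '{"delta_rot":[[0,0,0],[0,0,0],[0,0,0],[0,0,0],[0,0,0]],"translation":[[0,-0.1,0],[0,-0.2,0],[0,-0.3,0],[0,-0.5,0],[0,-0.5,0]],"hand":[-0.01,-0.02,-0.03,-0.04,-0.04]}'
python3 -c "
from h import *
o=get_obs();print(o['moment'].round(3),o['ft_force'].round(1),o['width'])"
```

```text
t: 12.8
ee_pos: [529.5, -14.1, 62.7]
orientation: [-3.14, -0.092, 0.0]
ft_force: [-1.1, -0.9, -3.0]
width: 44.3
[-0.237  0.312 -0.159] [-1.1 -0.9 -3. ] 44.265257449092175
t: 13.3
ee_pos: [529.5, -13.5, 62.7]
orientation: [3.14, 0.092, -0.0]
ft_force: [-0.9, -1.8, -2.9]
width: 42.4
[-0.266  0.328 -0.168] [-0.9 -1.8 -2.9] 42.40776134715673
```

The wrist moment gives a usable signal: about (-0.25, 0.32, -0.17) when loaded against (-0.02, 0.12, -0.01) when free. The click should drop it. I continue in small steps.

```bash
cat > m.py <<'E'
from workcell import get_obs
o=get_obs();print(o['moment'].round(3),o['ft_force'].round(1),round(o['width'],2))
E
python3 -m jog '{"delta_rot":[[0,0,0],[0,0,0],[0,0,0]],"translation":[[0,-0.1,0],[0,-0.3,0],[0,-0.4,0]],"hand":[-0.05,-0.06,-0.07]}'; python3 m.py
```

```text
t: 13.6
ee_pos: [529.6, -13.2, 62.7]
orientation: [3.14, 0.092, 0.0]
ft_force: [-1.6, -2.6, -2.1]
width: 41.6
[-0.316  0.337 -0.24 ] [-1.6 -2.6 -2.1] 41.57
```

```bash
python3 -m jog '{"delta_rot":[[0,0,0],[0,0,0],[0,0,0]],"translation":[[0,-0.1,0],[0,-0.3,0],[0,-0.4,0]],"hand":[-0.08,-0.09,-0.1]}'; python3 m.py
```

```text
t: 13.9
ee_pos: [529.5, -12.8, 62.7]
orientation: [3.14, 0.092, -0.0]
ft_force: [-0.9, -1.8, -1.7]
width: 40.2
[-0.314  0.343 -0.223] [-0.9 -1.8 -1.7] 40.22
```

```bash
python3 -m jog '{"delta_rot":[[0,0,0],[0,0,0],[0,0,0]],"translation":[[0,0,0],[0,0,0],[0,0,0]],"hand":[-0.11,-0.12,-0.13]}'; python3 m.py
```

```text
t: 14.2
ee_pos: [529.4, -12.8, 62.7]
orientation: [3.14, 0.092, -0.0]
ft_force: [-1.0, -2.3, -2.5]
width: 38.9
[-0.438  0.36  -0.261] [-1.  -2.3 -2.5] 38.9
```

```bash
python3 -m jog '{"delta_rot":[[0,0,0],[0,0,0],[0,0,0]],"translation":[[0,0,0],[0,0,0],[0,-0.2,0]],"hand":[-0.14,-0.15,-0.155]}'; python3 m.py
```

```text
t: 14.5
ee_pos: [529.2, -12.6, 62.6]
orientation: [3.14, 0.092, -0.001]
ft_force: [-1.6, -3.4, -2.6]
width: 37.9
[-0.527  0.459 -0.358] [-1.6 -3.4 -2.6] 37.89
```

```bash
python3 -m jog '{"delta_rot":[[0,0,0],[0,0,0],[0,0,0]],"translation":[[0,0.5,0],[0,1,0],[0,1,0]],"hand":[-0.155,-0.155,-0.155]}'; python3 m.py
```

```text
t: 14.8
ee_pos: [529.4, -13.5, 62.6]
orientation: [-3.14, -0.093, 0.001]
ft_force: [-3.4, -1.7, -1.9]
width: 37.5
[-0.184  0.552 -0.051] [-3.4 -1.7 -1.9] 37.47
```

```bash
python3 -m jog '{"delta_rot":[[0,0,0],[0,0,0],[0,0,0]],"translation":[[0,0,0],[0,-0.2,0],[0,-0.2,0]],"hand":[-0.165,-0.175,-0.175]}'; python3 m.py
```

```text
t: 15.1
ee_pos: [529.2, -13.3, 62.6]
orientation: [-3.14, -0.093, 0.001]
ft_force: [-3.1, -0.5, -2.0]
width: 37.2
[-0.157  0.714 -0.187] [-3.1 -0.5 -2. ] 37.18
```

```bash
python3 -m jog '{"delta_rot":[[0,0,0],[0,0,0],[0,0,0]],"translation":[[0,0,0],[0,-0.2,0],[0,-0.2,0]],"hand":[-0.185,-0.195,-0.195]}'; python3 m.py
```

```text
t: 15.4
ee_pos: [529.1, -13.1, 62.6]
orientation: [-3.14, -0.093, 0.001]
ft_force: [-5.1, -0.8, -2.2]
width: 35.8
[-0.177  0.827 -0.013] [-5.1 -0.8 -2.2] 35.83
```

```bash
python3 -m jog '{"delta_rot":[[0,0,0],[0,0,0],[0,0,0]],"translation":[[-0.7,0,0],[-1.5,0,0],[-1.5,0,0]],"hand":[-0.195,-0.195,-0.195]}'; python3 m.py
```

```text
t: 15.7
ee_pos: [529.0, -13.2, 63.0]
orientation: [3.14, 0.092, 0.003]
ft_force: [-1.0, -0.1, -2.2]
width: 35.7
[ 0.022  0.262 -0.055] [-1.  -0.1 -2.2] 35.72
```

```bash
python3 -m jog '{"delta_rot":[[0,0,0],[0,0,0],[0,0,0]],"translation":[[-0.2,0,0],[-0.3,-0.2,0],[-0.3,-0.2,0]],"hand":[-0.205,-0.215,-0.215]}'; python3 m.py
```

```text
t: 16.0
ee_pos: [528.8, -13.1, 63.0]
orientation: [3.14, 0.092, 0.003]
ft_force: [2.8, 1.4, -3.0]
width: 35.3
[ 0.074 -0.232 -0.011] [ 2.8  1.4 -3. ] 35.27
```

```bash
python3 -m jog '{"delta_rot":[[0,0,0],[0,0,0],[0,0,0]],"translation":[[0.5,0.1,0],[0.5,0.2,0],[0.5,0.2,0]],"hand":[-0.215,-0.215,-0.215]}'; python3 m.py
```

```text
t: 16.3
ee_pos: [528.8, -13.2, 62.8]
orientation: [3.14, 0.092, 0.002]
ft_force: [3.4, 0.2, -2.5]
width: 34.7
[ 0.107 -0.315  0.052] [ 3.4  0.2 -2.5] 34.72
```

```bash
python3 -m jog '{"delta_rot":[[0,0,0],[0,0,0],[0,0,0]],"translation":[[0,0,0],[0,0,0],[0,0,0]],"hand":[-0.225,-0.235,-0.235]}'; python3 m.py
```

```text
t: 16.6
ee_pos: [528.6, -13.2, 62.8]
orientation: [3.14, 0.092, 0.001]
ft_force: [3.6, 1.4, -3.2]
width: 34.5
[ 0.183 -0.437  0.101] [ 3.6  1.4 -3.2] 34.46
```

```bash
python3 -m jog '{"delta_rot":[[0,0,0],[0,0,0],[0,0,0]],"translation":[[0.5,0,0],[0.8,0,0],[0.8,0,0]],"hand":[-0.24,-0.245,-0.245]}'; python3 m.py
```

```text
t: 16.9
ee_pos: [528.6, -13.2, 62.5]
orientation: [-3.14, -0.092, 0.001]
ft_force: [0.5, 1.1, -2.1]
width: 33.7
[ 0.177 -0.118  0.068] [ 0.5  1.1 -2.1] 33.69
```

```bash
python3 -m jog '{"delta_rot":[[0,0,0],[0,0,0],[0,0,0]],"translation":[[0,0,0],[0,0,0],[0,0,0]],"hand":[-0.255,-0.265,-0.265]}'; python3 m.py
```

```text
t: 17.2
ee_pos: [528.5, -13.2, 62.5]
orientation: [-3.14, -0.092, 0.002]
ft_force: [0.4, 2.6, -2.2]
width: 32.9
[0.205 0.106 0.121] [ 0.4  2.6 -2.2] 32.95
```

```bash
python3 -m jog '{"delta_rot":[[0,0,0],[0,0,0],[0,0,0]],"translation":[[0,-0.4,0],[0,-0.6,0],[0,-0.6,0]],"hand":[-0.27,-0.275,-0.275]}'; python3 m.py
```

```text
t: 17.5
ee_pos: [528.4, -12.6, 62.5]
orientation: [-3.14, -0.092, 0.002]
ft_force: [-0.8, -0.3, -2.5]
width: 32.2
[0.075 0.372 0.078] [-0.8 -0.3 -2.5] 32.19
```

```bash
python3 -m jog '{"delta_rot":[[0,0,0],[0,0,0],[0,0,0]],"translation":[[0,0,0],[0,-0.2,0],[0,-0.2,0]],"hand":[-0.28,-0.285,-0.29]}'; python3 m.py
```

```text
t: 17.8
ee_pos: [528.3, -12.4, 62.5]
orientation: [-3.14, -0.092, 0.002]
ft_force: [-1.3, -0.5, -2.0]
width: 31.7
[0.058 0.615 0.119] [-1.3 -0.5 -2. ] 31.65
```

```bash
python3 -m jog '{"delta_rot":[[0,0,0],[0,0,0],[0,0,0]],"translation":[[-0.3,0,0],[-0.3,-0.2,0],[-0.3,-0.2,0]],"hand":[-0.3,-0.305,-0.31]}'; python3 m.py
```

```text
t: 18.1
ee_pos: [528.3, -12.2, 62.6]
orientation: [-3.14, -0.092, 0.001]
ft_force: [-3.9, -0.1, -2.9]
width: 31.0
[ 0.001  0.74  -0.013] [-3.9 -0.1 -2.9] 30.99
```

```bash
python3 -m jog '{"delta_rot":[[0,0,0],[0,0,0],[0,0,0]],"translation":[[0,0,0],[0,-0.2,0],[0,-0.2,0]],"hand":[-0.315,-0.32,-0.325]}'; python3 m.py
```

```text
t: 18.4
ee_pos: [529.5, -12.0, 62.9]
orientation: [3.14, 0.092, 0.002]
ft_force: [0.6, 0.5, -2.4]
width: 29.8
[0.108 0.173 0.103] [ 0.6  0.5 -2.4] 29.81
```

The force signature just collapsed: My went from 0.74 to 0.17, the arm's x deflection released by 1.2 mm, and the finger lag vanished. That looks like the click. I ease off and look.

```bash
python3 -m jog '{"delta_rot":[[0,0,0],[0,0,0],[0,0,0],[0,0,0]],"translation":[[0,0,0],[0,0,0],[0,0,0],[0,0,0]],"hand":[-0.31,-0.28,-0.24,-0.2]}'; python3 m.py
python3 -m jog '{"delta_rot":[[0,0,0],[0,0,0],[0,0,0],[0,0,0],[0,0,0]],"translation":[[0,0.7,0],[0,1.4,0],[0,2.1,0],[0,2.8,0],[0,2.8,0]],"hand":[-0.1,0.0,0.1,0.2,0.2]}'; python3 m.py
python3 -c "
from h import *
import cv2
s=optics.get_image('side')
b=cv2.resize(s[190:235,310:370],(800,600),interpolation=2)[:,:,::-1]
cv2.imwrite('pics/d7.png',b)"
```

```text
t: 18.8
ee_pos: [528.7, -12.1, 62.7]
orientation: [3.14, 0.092, 0.0]
ft_force: [0.2, 0.7, -2.8]
width: 36.0
[-0.003  0.127 -0.037] [ 0.2  0.7 -2.8] 35.96
t: 19.3
ee_pos: [528.8, -14.9, 62.7]
orientation: [3.14, 0.092, -0.0]
ft_force: [-0.3, -0.5, -2.2]
width: 53.0
[-0.022  0.137  0.014] [-0.3 -0.5 -2.2] 53.03
```

View pics/d7.png

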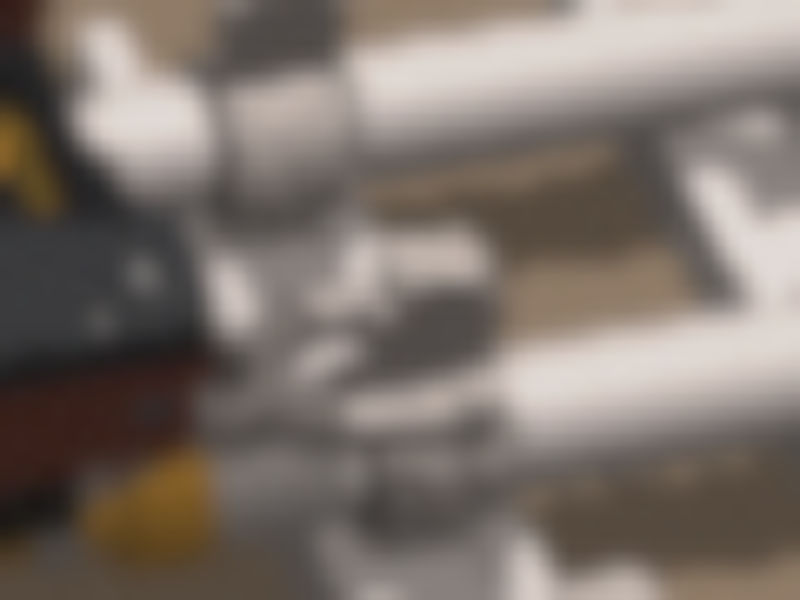

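Latched: the clip now looks like its neighbours (light hook at (440,255) over a dark ear face at (440,320)), with the jaws clear. I retract along the pipe.

```bash
python3 -m jog '{"delta_rot":[[0,0,0],[0,0,0],[0,0,0],[0,0,0],[0,0,0]],"translation":[[0,0,0],[-3,0,0],[-8,0,0],[-16,0,0],[-26,0,0]],"hand":[0.27,0.27,0.27,0.27,0.27]}'
python3 -m jog '{"delta_rot":[[0,0,0],[0,0,0],[0,0,0],[0,0,0],[0,0,0]],"translation":[[-10,0,0],[-22,0,0],[-34,0,0],[-44,0,0],[-44,0,0]],"hand":[0.27,0.27,0.27,0.27,0.27]}'; python3 m.py
python3 -m jog '{"delta_rot":[[0,0,0],[0,0,0],[0,0,0],[0,0,0],[0,0,0]],"translation":[[0,0,-10],[0,0,-30],[0,0,-50],[0,0,-70],[0,0,-78]],"hand":[0.27,0.27,0.27,0.27,0.27]}'
python3 -c "
from h import *
go(482,-340.5,141,.257)"
```

```text
t: 19.85
ee_pos: [502.0, -16.4, 62.6]
orientation: [3.14, 0.092, -0.0]
ft_force: [-0.1, -0.1, -3.2]
width: 56.1
t: 20.35
ee_pos: [456.9, -19.0, 62.6]
orientation: [-3.14, -0.092, 0.003]
ft_force: [-0.1, -0.5, -2.4]
width: 56.0
[-0.019  0.136  0.013] [-0.1 -0.5 -2.4] 55.95
t: 20.85
ee_pos: [460.8, -19.0, 143.0]
orientation: [3.14, 0.092, 0.007]
ft_force: [0.3, 0.3, -2.7]
width: 55.9
t 20.85 shift [  2.3 322.2   2.2] turn [ 0.001 -0.004 -0.198] q6 1.44 pos [460.8 -19.  143. ] w 55.9 f [ 0.3  0.3 -2.7]
```

```bash
python3 -m jog '{"delta_rot":[[0,0,-0.01],[0,0,-0.03],[0,0,-0.05],[0,0,-0.07],[0,0,-0.09]],"translation":[[0,10,0],[0,32,0],[0,62,0],[1,93,0],[1,125,0]],"hand":[0.27,0.27,0.27,0.27,0.27]}'
python3 -m jog '{"delta_rot":[[0,0,-0.02],[0,0,-0.04],[0,0,-0.06],[0,0,-0.08],[0,0,-0.1]],"translation":[[0,31,0],[0,62,0],[0,93,0],[0,124,0],[0,150,0]],"hand":[0.27,0.27,0.27,0.27,0.27]}'
python3 -c "
from h import *
go(482,-340.5,1.2,.257)"
```

```text
t: 21.35
ee_pos: [467.6, -144.7, 140.8]
orientation: [3.133, 0.236, 0.001]
ft_force: [0.1, 0.1, -1.7]
width: 56.2
t: 21.85
ee_pos: [489.9, -293.8, 140.6]
orientation: [3.117, 0.39, 0.0]
ft_force: [1.1, -0.4, -1.3]
width: 56.0
t 21.85 shift [-19.2  43.3 139.4] turn [ 0.    -0.    -0.008] q6 0.76 pos [ 489.9 -293.8  140.6] w 56.0 f [ 1.1 -0.4 -1.3]
```

```bash
python3 -m jog '{"delta_rot":[[0,0,0],[0,0,0],[0,0,0],[0,0,0],[0,0,0]],"translation":[[-10,20,5],[-19,42,25],[-19,42,55],[-19,42,85],[-19,42,110]],"hand":[0.27,0.27,0.27,0.27,0.27]}'
python3 -m jog '{"delta_rot":[[0,0,0],[0,0,0],[0,0,0],[0,0,0],[0,0,0]],"translation":[[0,0,6],[0,0,12],[0,0,18],[0,0,22],[0,0,22]],"hand":[0.27,0.27,0.27,0.27,0.27]}'
python3 -c "
from h import *
go(482,-340.5,1.2,.257)"
```

```text
t: 22.35
ee_pos: [481.1, -337.5, 29.1]
orientation: [-3.117, -0.389, 0.001]
ft_force: [-0.8, -0.5, -2.6]
width: 56.2
t: 22.85
ee_pos: [481.7, -337.5, 9.0]
orientation: [3.117, 0.39, 0.001]
ft_force: [0.4, 0.2, -2.4]
width: 56.1
t 22.85 shift [-0.5  3.   7.8] turn [ 0.    -0.    -0.008] q6 0.69 pos [ 481.7 -337.5    9. ] w 56.1 f [ 0.4  0.2 -2.4]
```

```bash
python3 -m jog '{"delta_rot":[[0,0,0],[0,0,0],[0,0,0],[0,0,0],[0,0,0]],"translation":[[0,0,2],[0,0,4],[0,0,6],[0,0,7],[0,0,7]],"hand":[0.27,0.27,0.27,0.27,0.27]}';python3 m.py
python3 -m jog '{"delta_rot":[[0,0,0],[0,0,0]],"translation":[[0,0,0.8],[0,0,0.8]],"hand":[0.27,0.27]}';python3 m.py
```

```text
t: 23.35
ee_pos: [481.4, -337.3, 1.6]
orientation: [-3.117, -0.39, 0.0]
ft_force: [-0.4, 0.7, -1.5]
width: 56.2
[0.022 0.132 0.007] [-0.4  0.7 -1.5] 56.23
t: 23.55
ee_pos: [481.4, -337.4, 1.2]
orientation: [-3.117, -0.39, 0.0]
ft_force: [-1.3, 0.6, 1.7]
width: 56.3
[0.135 0.427 0.061] [-1.3  0.6  1.7] 56.28
```

Touched down (Fz now +1.7). I open slowly, then lift clear.

```bash
python3 -m jog '{"delta_rot":[[0,0,0],[0,0,0],[0,0,0],[0,0,0],[0,0,0]],"translation":[[0,0,0],[0,0,0],[0,0,0],[0,0,0],[0,0,0]],"hand":[0.33,0.38,0.6,1,1]}'
python3 -m jog '{"delta_rot":[[0,0,0],[0,0,0],[0,0,0],[0,0,0],[0,0,0]],"translation":[[0,0,0],[0,0,-10],[0,0,-30],[0,0,-60],[0,0,-100]],"hand":[1,1,1,1,1]}'
python3 -m jog '{"delta_rot":[[0,0,0],[0,0,0],[0,0,0],[0,0,0],[0,0,0]],"translation":[[-20,0,-50],[-40,40,-100],[-40,80,-100],[-40,110,-100],[-40,110,-100]],"hand":[1,1,1,1,1]}'
python3 -c "
from h import *
import cv2
s=optics.get_image('side');t=optics.get_image('top')
W=np.hstack([cv2.resize(t[50:240,205:470][:, ::1],(530,380),interpolation=2)])
V=cv2.resize(s[180:400,270:410],(266,418),interpolation=2)
out=np.zeros((420,800,3),np.uint8);out[:380,:530]=W;out[:418,532:798]=V
cv2.imwrite('pics/d8.png',out[:,:,::-1]);print(get_obs()['ee_pos'],get_obs()['t'])"
```

```text
t: 24.05
ee_pos: [481.3, -337.2, 0.7]
orientation: [-3.117, -0.39, 0.0]
ft_force: [-0.1, 0.1, -0.2]
width: 81.5
t: 24.55
ee_pos: [480.4, -336.6, 101.2]
orientation: [-3.115, -0.39, 0.003]
ft_force: [1.1, -1.1, 0.8]
width: 87.6
t: 25.05
ee_pos: [470.6, -458.0, 203.0]
orientation: [3.113, 0.385, 0.004]
ft_force: [-0.7, 0.6, -0.3]
width: 87.6
[ 469.19850198 -453.65842768  200.88882834] 25.15
```

View pics/d8.png

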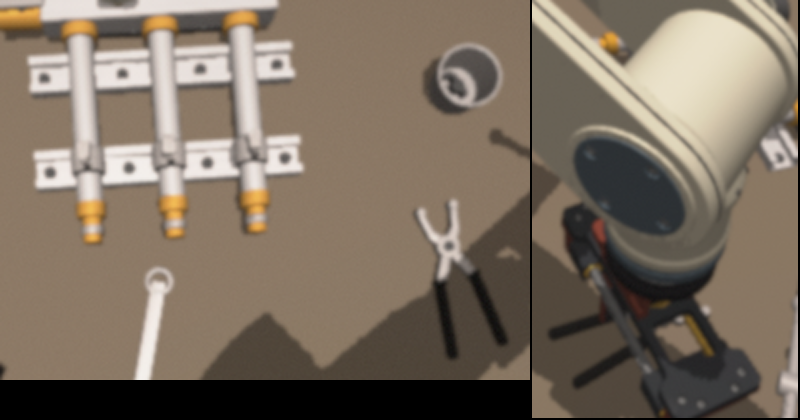

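The middle clip at (170,150) now looks the same as its closed neighbours, with no dark gap. The pliers lie flat and open on the bench around (455,280), and the spanner has not moved. Handing in.

```bash
python3 -m jog '{"delta_rot":[[0,0,0],[0,0,0],[0,0,0]],"translation":[[0,0,0],[0,0,0],[0,0,0]],"hand":[1,1,1]}'; python3 -c "
from workcell import ctrl; print(ctrl.close_job())"
```

```text
t: 25.45
ee_pos: [469.7, -452.8, 200.7]
orientation: [-3.116, -0.391, 0.001]
ft_force: [0.1, -0.5, -1.1]
width: 87.5
the job is handed in; nothing more can be done
None
```

I closed the middle pipe's clip with the black-gripped pliers, laid the pliers back flat on the bench and handed the job in at about 25 s. The interface gave no verdict.

- **Squeeze:** I brought the jaws in along the pipe and closed them in small steps. At about 30 mm grip width the load suddenly went slack (wrist moment fell from 0.74 to 0.17 N m), and I eased off at once.
- **Last checks:** the load stayed near its unloaded level while the jaws opened. The final pictures show the clip shut like its two neighbours, the pliers flat and open on the bench, and the gripper clear of everything.
- **Less certain:** the ear force could not be measured directly. That it stayed under 15 N is inferred from net wrist forces of about 5 N or less. The jaws also stuck to the ears several times as they closed, so I shifted the arm slightly to relieve it.
- **Extra grasp:** my first grip on the pliers sat too high and pressed down with about 6 N, so I reopened and took it again lower.
- **Not checked:** the spanner looked unmoved in the last picture. The screwdriver and spare clamp were outside that crop, but the arm never went down near them.

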